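Discharge the bench rig and pull its fuse carrier

ROBOT

A 7-joint arm with a two-finger parallel gripper is mounted at the origin on the work surface. World frame = base frame: x ahead of the robot, y to its left, z up, the work surface at z = 0. Lengths are in m, angles in rad, forces in N, time in s.
With the tool pointing down it reaches from about 0.425 to 0.925 m from the base axis. Payload 6.8 kg.
Tool frame: the origin (TCP) lies on the centre line of the jaws, within the pads' length; the fingertips stand 8 mm ahead of it and the grasp point (between the pads) lies 11 mm behind it (bot.tips_ahead is the distance from the TCP to the fingertips, in m); z points along the fingers, y is the line along which they close (so a half turn about z gives the same grasp; the last joint's range is limited). The gripper opens to 85 mm and grips with 20 to 120 N. Pads are 22 mm wide; open, the fingers measure 114 mm over their backs; the gripper's body (76 mm by 85 mm) begins 54 mm behind the grasp point. The pads swing forward as they close: fully open they stand 13 mm farther back than shut.
Start: joints at [-1.218, 0.477, 0.022, 1.555, -0.011, 1.109, -0.083], TCP at [0.3, 0.605, 0.239] pointing down, gripper open.
Joint ranges: [-2.96, 2.96], [-0.34, 2.1], [-1.41, 1.46], [0.24, 2.44], [-1.37, 4.51], [0.17, 1.92], [-2.96, 2.96]. Speed limits (rad/s): [2.39, 2.39, 3.14, 3.14, 3.14, 3.14, 3.14].

INTERFACE

Orientations are given as a unit quaternion [w, x, y, z].
In Python, from station import bot gives the robot as it stands.
- The arm moves only by the tool send_rows, never from a script. Its argument "deltas" is text: rows parted by semicolons, each of 4 numbers parted by spaces: the shift along the tool's x, y, z in m, then the turn about the tool's z in degrees. In form: x y z spin; .... A call has 1 to 5 rows; each row is the pose to reach, as a shift and turn from the pose commanded when the call began, along the tool's axes at that moment; what a row does not reach only later rows make up. A row lasts 1/10 s, in which the tool goes at most 50 mm and 8.59 degrees, less where a joint would pass 70% of its speed; a pose out of reach is approached as far as the arm can. A call with a gripper value outside its range is refused whole. "claw" is the opening, from 0 (shut) to 1 (fully open), set as the call begins (left out, the last holds). The fingers move at their own pace and stop on an object; "force" is the grip in N (left out, the last holds). Time passes only in rows, so rows that repeat a pose let the fingers close. It gives the time, the measured TCP pose, the force, the opening and the grip force at its end, in the units of the state.
- bot.get_obs(): the state, without advancing time (a new reading comes with each control period).
- bot.read_camera(name): name is "scene" or "top" or "wrist"; returns a dict with "img" (384x512x3 uint8, red, green, blue), "depth" (384x512 float32, m along the optical axis (not along the pixel's ray), 0 where there is no reading), "fx", "fy", "cx", "cy" (pixels), "camera_from_world" (4x4, takes a point from world to camera coordinates). Camera axes: x right, y up, looking along -z (the intrinsics and any distortion apply to the point x, -y, -z); pixel columns grow to the right and rows downward; lengths in m; the calibration is good to about 2 mm. A picture is of the moment at which its call begins.
- bot.hand_in(): hands the job in; it is judged then, once.
Trained networks look in a picture, given as the dict that the camera call returned (one of the last four; its "shot" number tells which), for a name from the list of things; names that differ only in an ending like _2 or _b are one class to them, and where a whole thing is asked for, a point or a joint stands for the part that bears it (a point fixed in the world has none). Each returns a list of dicts, best first, with "confidence" (0 to 1); they miss things now and then, are a little off and sometimes report something else, mostly with a low value. They report only what shows in the picture. A call takes as long as a camera call. They do not tell look-alikes from the thing itself.
- bot.masks_of(picture, query): "mask" (384x512 bool, what is visible of it).
- bot.landmark_of(picture, query): "xyz" ([x, y, z] in m, in world coordinates, good to about 4 mm: a listed point, or the origin of a listed thing).
The state is a dict: "t": time; "q": joint angles; "joint_vel": joint speeds; "joint_torque": joint torques, N m; "eef_pos": TCP position; "tool_rot": TCP orientation; "contact_force": force on the tool from outside, world axes, zero at the start; "torque": the same for the moment, N m; "gripper_width": opening from 0.0 (shut) to 1.0 (fully open); "grasp_force": force on a finger pad.
Only numpy, scipy, OpenCV 4.12 (cv2) and the standard library are available. Lean on these libraries where they do the work, as an engineer would, in place of code of your own. Each camera call takes 0.05 s, during which the arm holds its last target. There are 200 camera calls.

TASK

Press the push button on the discharge box fully down and let it come back up, and only then take the fuse carrier out of its dock: pinch its two side catches together and lift it straight out. Finish while still holding it by the pinched catches, upright and still, with its underside at least 5 cm higher than the top of the dock; do not put it down, and leave the other things on the bench alone.

Things in the scene. Friction and masses are not known exactly. Their poses are not given: they have to be found in the camera images.
- discharge_top (a point): centre of the top face of the round black push button (32 mm diameter) on the discharge box, a fixed plain aluminium box 100 x 100 x 50 mm; the button's top face stands 72 mm above the bench and the button moves 6 mm straight down; fully down takes 5 N, and it springs back by itself
- discharge (a joint): travel of the push button in m: 0 up, 0.006 fully down
- dock: the fuse dock, a fixed low grey steel chassis 150 (x) x 170 (y) x 55 mm high, flat on top; origin at the centre of its underside, z up. An open bay in the middle of its top (53 x 63 mm mouth, 45 mm deep) takes the fuse carrier; ledges inside the bay hold down the barbs of the carrier's catches
- carrier_grip (a point): the point to grip at on the fuse carrier: on its centre line midway between its two catch paddles, 70 mm above its underside (25 mm above the dock's top and 80 mm above the bench when seated); z up. The paddles stand on its +y and -y sides, outer faces 60 mm apart along y (46 mm when pinched fully in), 28 mm wide along x, reaching from the dock's top to 22 mm above this point
- carrier_foot (a point): centre of the carrier's underside, 10 mm above the bench when seated; axes as carrier_grip
- carrier: the fuse carrier, a loose grey plastic block (core 50 mm along x, 32 mm along y) with a black ribbed upright catch paddle at each side; 92 mm tall, 0.18 to 0.3 kg; seated in the dock with x along the dock's x, 47 mm of it standing out. Nothing stands above the dock's top within 50 mm outside the paddles. Origin at the centre of its underside, z up
- catch_left (a joint): inward travel of the catch on the carrier's +y side in m: 0 sprung out (barb under the dock's ledge), 0.007 fully in; it lets go at about 0.005; the spring needs 3 N to start and 7 N when fully in
- catch_right (a joint): the same for the catch on the carrier's -y side
- mug_mid (a point): bystander: centre of a black mug, 82 mm across, 85 mm tall, with a handle; leave it alone
- board_mid (a point): bystander: middle of a green circuit board 130 x 50 x 6 mm (parts on it up to 24 mm) lying on the bench; leave it alone
- driver_grip (a point): bystander: handle of a black screwdriver lying on the bench, about 200 mm long; leave it alone
- adapter_mid (a point): bystander: centre of a small grey connector adapter block, 40 x 30 x 45 mm, with a metal stub; leave it alone
Not all that is in view belongs to the job. What is shaped like the carrier but yellow is not meant. What is shaped like the part that bears discharge_top but green is not meant.

How it is judged:
By the outcome, as a careful person would: the job done as asked, in the order asked, and still so for the second after the job is handed in, while the arm keeps its last pose, push and grip.
It also fails if it takes over 48 s, if anything falls off the work surface, if the arm or the gripper's body presses on something with over 40 N, if the wrist force passes 120 N, or if a joint passes its speed limit or range.

## Working session

There is one attempt and no reset: what is moved stays moved. The work goes in short steps, Python scripts to look and compute and a tool call to move; the robot and the scene stay as the last step left them, time stands still between calls to the robot, and variables do not carry over. Pictures are saved under pics/ and viewed, at most 10 in all, crops included, and the job is handed in when it is done.

Besides the shell and the picture viewer there is one more tool, called after "Emit:" as a command line: name --argument value ..., lists and objects as JSON in quotes. send_rows: Moves the arm, as the interface text tells. Its arguments: {"type":"object","properties":{"deltas":{"type":"string"},"claw":{"type":"number"},"force":{"type":"number"}},"required":["deltas"]}

```bash
mkdir -p pics; cat > h.py <<'E'
import numpy as np,cv2
from station import bot
def save(p,n,crop=None,s=1):
    im=p["img"][:,:,::-1]
    if crop: im=im[crop[1]:crop[3],crop[0]:crop[2]]
    cv2.imwrite("pics/"+n,cv2.resize(np.ascontiguousarray(im),None,fx=s,fy=s,interpolation=cv2.INTER_CUBIC))
def world(p):
    d=p["depth"];v,u=np.mgrid[:384,:512]
    c=np.stack([(u-p["cx"])/p["fx"]*d,-(v-p["cy"])/p["fy"]*d,-d,np.ones_like(d)],-1)
    return (c@np.linalg.inv(p["camera_from_world"]).T)[...,:3]
def px(p,x):
    c=p["camera_from_world"]@np.append(x,1);return (p["cx"]+p["fx"]*c[0]/-c[2],p["cy"]-p["fy"]*c[1]/-c[2])
E
python3 - <<'E'
from h import *
np.set_printoptions(precision=4,suppress=True)
s=bot.get_obs();print(s["t"],s["eef_pos"],s["tool_rot"],s["contact_force"],s["gripper_width"],bot.tips_ahead)
for c in("top","scene"):
    p=bot.read_camera(c);save(p,c+"1.png",s=1.5)
    for q in("discharge_top","dock","carrier_grip","carrier","mug_mid","board_mid","driver_grip","adapter_mid"):
        for r in bot.landmark_of(p,q):print(c,q,round(r["confidence"],2),np.array(r["xyz"]),np.round(px(p,r["xyz"])))
E
```

```text
0.0 [0.2999 0.6041 0.2383] [-0.0001  0.2284  0.9736 -0.0009] [-0.1718  0.3613  0.1093] 0.9957706796645426 0.008
top discharge_top 0.59 [ 0.5773 -0.1355  0.0732] [297. 187.]
top discharge_top 0.4 [ 0.4106 -0.1282  0.0705] [294. 247.]
top dock 0.86 [0.5236 0.1423 0.0034] [201. 208.]
top carrier_grip 0.93 [0.6858 0.169  0.0737] [191. 148.]
top carrier_grip 0.74 [0.5211 0.1412 0.0797] [197. 205.]
top carrier_grip 0.56 [0.3641 0.1006 0.0686] [210. 263.]
top carrier 0.76 [ 0.6898  0.173  -0.0005] [194. 154.]
top carrier 0.73 [0.524  0.1425 0.0104] [200. 207.]
top mug_mid 0.72 [0.7658 0.007  0.0429] [248. 127.]
top driver_grip 0.89 [0.4738 0.3854 0.0133] [116. 222.]
top adapter_mid 0.8 [0.6963 0.367  0.0218] [128. 148.]
top adapter_mid 0.22 [ 0.5513 -0.4202  0.0039] [389. 203.]
scene discharge_top 0.49 [ 0.5839 -0.1347  0.0736] [213. 204.]
scene discharge_top 0.39 [ 0.4055 -0.1274  0.0689] [192. 171.]
scene dock 0.89 [0.5254 0.1391 0.0006] [290. 187.]
scene carrier_grip 0.91 [0.3604 0.1033 0.0738] [255. 145.]
scene carrier_grip 0.78 [0.6893 0.1778 0.0712] [337. 194.]
scene carrier_grip 0.7 [0.5195 0.1412 0.083 ] [291. 164.]
scene carrier 0.84 [ 0.6878  0.1702 -0.0004] [330. 215.]
scene carrier 0.73 [0.3594 0.104  0.0013] [254. 164.]
scene mug_mid 0.94 [0.7688 0.0034 0.0404] [298. 242.]
scene mug_mid 0.7 [ 0.583  -0.1345  0.0726] [213. 204.]
scene board_mid 0.69 [ 0.549  -0.4171  0.0089] [101. 250.]
scene driver_grip 0.71 [0.4804 0.3861 0.0153] [344. 158.]
scene adapter_mid 0.28 [0.5234 0.1398 0.0805] [291. 165.]
```

View pics/top1.png

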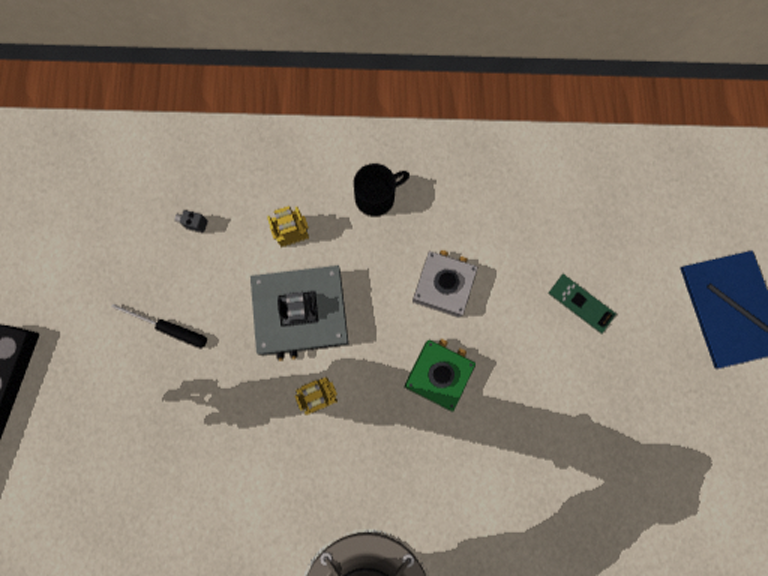

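View pics/scene1.png

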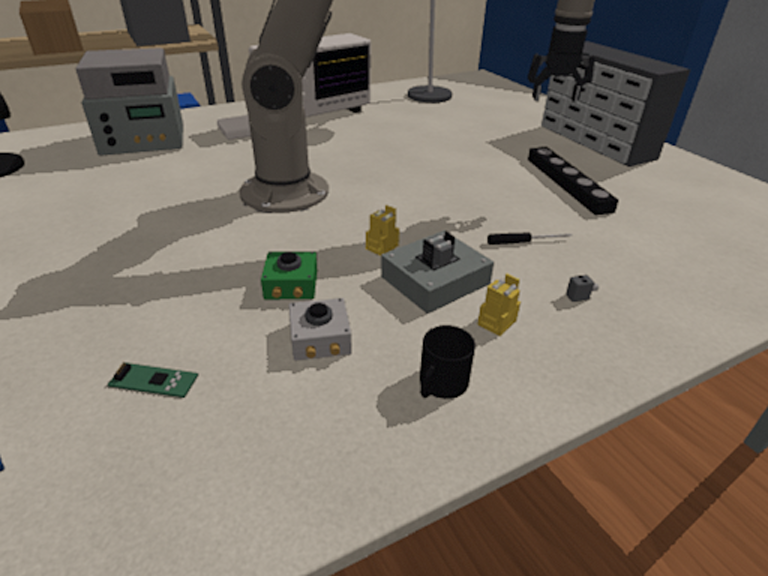

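Top view (1.5× pixels): there are two push-button boxes. The plain aluminium one at (447,282) is meant, and the green one at (442,374) is the look-alike. Three things are shaped like the carrier: the grey and black one seated in the dock at (298,308) is meant, and the yellow ones at (288,226) and (316,396) are not. I'll confirm this in a crop and refine the measurements with depth.

```bash
python3 - <<'E'
from h import *
np.set_printoptions(precision=4,suppress=True)
p=bot.read_camera("top");save(p,"crop.png",(150,130,340,290),4)
for c in("top","scene"):
    p=bot.read_camera(c);W=world(p);x,y,z=W[...,0],W[...,1],W[...,2]
    def near(cx,cy,r,a,b):return W[(np.hypot(x-cx,y-cy)<r)&(z>a)&(z<b)]
    P=near(.579,-.135,.03,.064,.08);print(c,"button",len(P),P.mean(0),(P.min(0)+P.max(0))/2,np.ptp(P,0))
    P=near(.579,-.135,.08,.045,.055);print("box",cv2.minAreaRect(P[:,:2].astype(np.float32)*1000),np.median(P[:,2]))
    P=near(.523,.142,.125,.05,.06);print("dock",cv2.minAreaRect(P[:,:2].astype(np.float32)*1000),np.median(P[:,2]))
    P=near(.523,.142,.05,.085,.115);print("carr",len(P),cv2.minAreaRect(P[:,:2].astype(np.float32)*1000),P[:,2].max())
E
```

```text
top button 102 [ 0.5798 -0.1385  0.0702] [ 0.5805 -0.1403  0.0696] [0.0348 0.0321 0.0112]
box ((580.400390625, -138.4929656982422), (99.91134643554688, 100.20696258544922), 72.96803283691406) 0.04878041570801628
dock ((522.0055541992188, 142.45387268066406), (150.78671264648438, 170.57839965820312), 8.396781921386719) 0.05397084092152893
carr 266 ((521.759033203125, 141.5723876953125), (49.745147705078125, 60.59819412231445), 8.407224655151367) 0.10393219498570272
scene button 114 [ 0.5855 -0.139   0.0709] [ 0.5831 -0.1372  0.0697] [0.0392 0.0414 0.0111]
box ((582.0203857421875, -137.5428009033203), (99.97896575927734, 101.77738189697266), 72.84622955322266) 0.051134485552396525
dock ((522.5410766601562, 143.13287353515625), (153.71241760253906, 173.1660919189453), 8.816305160522461) 0.05652387704261508
carr 216 ((523.3032836914062, 141.8443145751953), (50.567142486572266, 62.665706634521484), 14.330425262451172) 0.10552067045582103
```

View pics/crop.png

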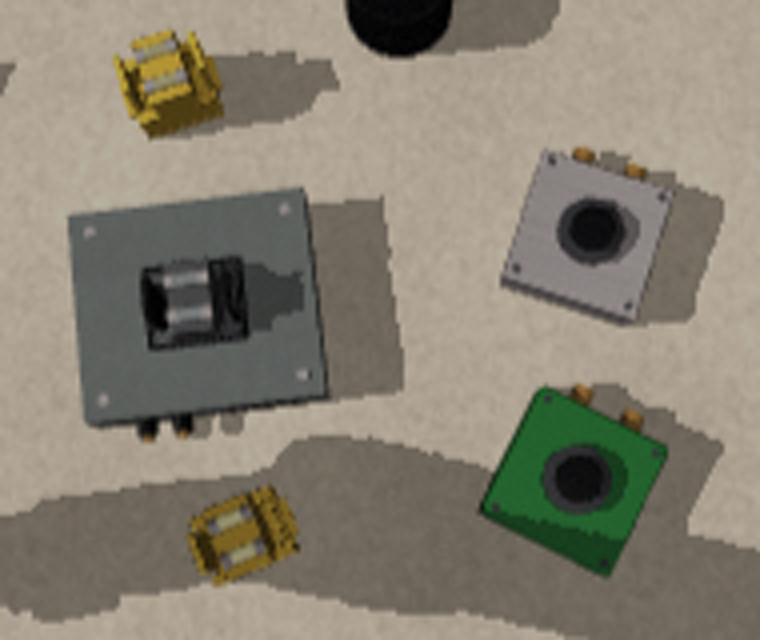

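The crop confirms it: aluminium box with the black button at crop (593,230), and the grey/black carrier in the dock at (195,303), with dock yaw ≈ 8.4°. The targets are button (0.581, −0.138) and carrier (0.522, 0.142). The sizes match the ones given: 50×60 carrier, 150×170 dock, 100×100 box. I'll start moving toward the button with the jaws closing and turn the tool −35° to match the dock.

Emit:
send_rows --deltas "-0.035 -0.033 0 -7; -0.07 -0.066 0 -14; -0.106 -0.1 0 -21; -0.143 -0.134 0 -28; -0.18 -0.167 0 -34.8" --claw 0 --force 40

```text
t: 1.55
eef_pos: [0.3876, 0.3731, 0.2395]
tool_rot: [0.0, -0.076, 0.997, 0.0]
contact_force: [1.3, 0.4, -0.1]
gripper_width: 0.143
grasp_force: 0.0
```

```bash
cat > go.py <<'E'
from h import *
import sys
from scipy.spatial.transform import Rotation as R
np.set_printoptions(precision=4,suppress=True)
s=bot.get_obs();q=s["tool_rot"];r=R.from_quat([q[1],q[2],q[3],q[0]]).as_matrix()
t=np.array([float(a) for a in sys.argv[1:4]])
print(s["t"],s["eef_pos"],"F",s["contact_force"],"w",s["gripper_width"],"gf",s["grasp_force"])
print("yaxis deg",np.degrees(np.arctan2(r[1,1],r[0,1])),"z",r[:,2],"shift",r.T@(t-s["eef_pos"]),"q",s["q"])
E
python3 go.py .581 -.138 .13
```

```text
1.55 [0.3876 0.3731 0.2395] F [ 1.3232  0.3709 -0.1485] w 0.14340591706495104 gf 0.0
yaxis deg 98.69077880645266 z [ 0.0005  0.0004 -1.    ] shift [-0.1139 -0.5345  0.1094] q [-0.8486  0.2535 -0.0401  1.8818  0.012   1.0059  0.8286]
```

Emit:
send_rows --deltas "-0.01 -0.048 0 0; -0.02 -0.096 0 0; -0.031 -0.144 0 0; -0.041 -0.192 0 0; -0.051 -0.24 0 0"

```text
t: 2.05
eef_pos: [0.4731, 0.1431, 0.2397]
tool_rot: [0.0, -0.073, 0.997, 0.0]
contact_force: [1.3, -0.4, 0.1]
gripper_width: -0.003
grasp_force: 0.0
```

Emit:
send_rows --deltas "-0.01 -0.048 0 0; -0.02 -0.096 0 0; -0.031 -0.144 0 0; -0.041 -0.192 0.02 0; -0.051 -0.24 0.05 0"

```text
t: 2.55
eef_pos: [0.5569, -0.079, 0.1958]
tool_rot: [0.002, -0.073, 0.997, -0.0]
contact_force: [0.5, 1.2, 0.2]
gripper_width: 0.0
grasp_force: 0.0
```

```bash
python3 go.py .581 -.138 .10
```

```text
2.55 [ 0.5569 -0.079   0.1958] F [0.5451 1.2165 0.1853] w 7.700737867788402e-05 gf 0.0
yaxis deg 98.36217947974885 z [ 0.0044 -0.0002 -1.    ] shift [-0.0149 -0.0618  0.0959] q [-0.1713  0.3416  0.2505  1.8902 -0.1049  0.9179  1.8455]
```

Emit:
send_rows --deltas "-0.008 -0.03 0.02 0; -0.015 -0.055 0.05 0; -0.015 -0.055 0.085 0; -0.015 -0.055 0.089 0; -0.015 -0.055 0.089 0"

```text
t: 3.05
eef_pos: [0.5773, -0.1282, 0.1052]
tool_rot: [-0.001, -0.074, 0.997, 0.0]
contact_force: [0.9, 0.4, 0.1]
gripper_width: 0.002
grasp_force: 0.0
```

```bash
python3 go.py .581 -.138 .08
```

```text
3.05 [ 0.5773 -0.1282  0.1052] F [0.8649 0.3792 0.0628] w 0.0023648081412427123 gf 0.0
yaxis deg 98.43137917910654 z [-0.0021  0.0006 -1.    ] shift [-0.0022 -0.0103  0.0252] q [-0.0651  0.508   0.2341  1.8835 -0.1631  0.7706  1.9761]
```

Emit:
send_rows --deltas "0 0 0 0; 0 0 0 0; 0 0 0 0"

```text
t: 3.35
eef_pos: [0.5789, -0.1284, 0.1072]
tool_rot: [0.001, -0.074, 0.997, -0.0]
contact_force: [0.2, -0.2, -0.1]
gripper_width: 0.002
grasp_force: 0.0
```

```bash
python3 go.py .581 -.138 .08; python3 - <<'E'
from h import *
p=bot.read_camera("wrist");save(p,"w1.png",s=1.2)
for r in bot.landmark_of(p,"discharge_top"):print(r)
E
```

```text
3.35 [ 0.5789 -0.1284  0.1072] F [ 0.18   -0.2071 -0.1146] w 0.0020545088712876328 gf 0.0
yaxis deg 98.4423324576212 z [ 0.0027  0.     -1.    ] shift [-0.0006 -0.0098  0.0272] q [-0.0656  0.5052  0.2349  1.8825 -0.1632  0.7697  1.9764]
{'xyz': [0.5791, -0.1366, 0.0727], 'confidence': 0.61}
```

View pics/w1.png

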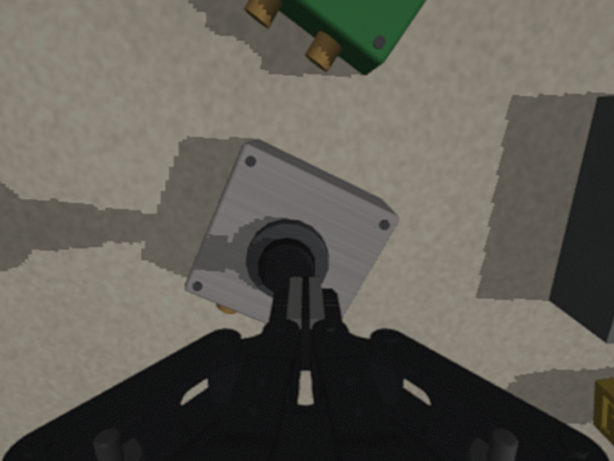

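The wrist view shows the aluminium box's black button at (287,262), with the shut fingertips about 9 mm short of it. I'll shift over and descend.

Emit:
send_rows --deltas "-0.0015 -0.009 0 0; -0.0015 -0.009 0.01 0; -0.0015 -0.009 0.02 0; -0.0015 -0.009 0.026 0; -0.0015 -0.009 0.026 0"

```text
t: 3.95
eef_pos: [0.5798, -0.1375, 0.0783]
tool_rot: [-0.001, -0.073, 0.997, 0.0]
contact_force: [-1.6, -0.7, 2.0]
gripper_width: 0.003
grasp_force: 1.2
```

Emit:
send_rows --deltas "0 0 0.002 0; 0 0 0.004 0; 0 0 0.004 0; 0 0 0.004 0"

```text
t: 4.35
eef_pos: [0.5803, -0.1375, 0.0757]
tool_rot: [-0.0, -0.073, 0.997, 0.0]
contact_force: [-3.2, -0.2, 3.4]
gripper_width: -0.002
grasp_force: 1.9
```

Emit:
send_rows --deltas "0 0 0.001 0; 0 0 0.002 0; 0 0 0.002 0; 0 0 0.002 0"

```text
t: 4.75
eef_pos: [0.5806, -0.1375, 0.0741]
tool_rot: [-0.0, -0.073, 0.997, 0.0]
contact_force: [-5.3, 0.7, 7.5]
gripper_width: 0.001
grasp_force: 4.2
```

Emit:
send_rows --deltas "0 0 0.001 0; 0 0 0.002 0; 0 0 0.002 0; 0 0 0.002 0"

```text
t: 5.15
eef_pos: [0.5806, -0.1375, 0.0738]
tool_rot: [0.0, -0.073, 0.997, 0.0]
contact_force: [-11.2, 2.7, 23.4]
gripper_width: 0.001
grasp_force: 11.9
```

The button is against its stop: 23 N with no further travel. I'll release it, going straight up.

Emit:
send_rows --deltas "0 0 -0.01 0; 0 0 -0.04 0; 0 0 -0.08 0; 0 0 -0.12 0; 0 0 -0.14 0"

```text
t: 5.65
eef_pos: [0.5831, -0.1378, 0.2154]
tool_rot: [0.003, -0.073, 0.997, -0.001]
contact_force: [0.0, -0.1, -0.3]
gripper_width: 0.002
grasp_force: 0.0
```

```bash
python3 go.py .522 .142 .20; python3 - <<'E'
from h import *
p=bot.read_camera("top");W=world(p)
x,y,z=[W[...,i] for i in range(3)]
P=W[(np.hypot(x-.581,y+.138)<.013)&(z>.05)&(z<.09)];print(len(P),np.median(P,0),P[:,2].max() if len(P) else 0)
E
```

```text
5.65 [ 0.5831 -0.1378  0.2154] F [ 0.008  -0.0632 -0.259 ] w 0.0016901571745863153 gf 0.0
yaxis deg 98.40104046267264 z [ 0.0066 -0.0007 -1.    ] shift [0.0196 0.2857 0.0148] q [-0.083   0.3789  0.2725  1.7884 -0.1204  0.9837  1.9547]
27 [ 0.58267711 -0.13279507  0.07019209] 0.07388294370631221
```

The button has sprung back to about 72 mm. Next I'll go over the carrier with the jaws open.

Emit:
send_rows --deltas "0.003 0.04 0 0; 0.006 0.085 0 0; 0.009 0.13 0 0; 0.012 0.175 0 0; 0.015 0.215 0 0" --claw 1

```text
t: 6.2
eef_pos: [0.5344, 0.0758, 0.2116]
tool_rot: [0.001, -0.074, 0.997, 0.0]
contact_force: [-0.2, -0.1, -0.1]
gripper_width: 0.849
grasp_force: 0.0
```

Emit:
send_rows --deltas "0.003 0.03 0 0; 0.004 0.06 0 0; 0.004 0.07 0 0; 0.004 0.07 0 0; 0.004 0.07 0 0"

```text
t: 6.7
eef_pos: [0.5208, 0.1403, 0.2115]
tool_rot: [0.0, -0.073, 0.997, -0.0]
contact_force: [0.9, -0.7, 0.3]
gripper_width: 1.001
grasp_force: 0.0
```

```bash
python3 go.py .522 .142 .07; python3 - <<'E'
from h import *
np.set_printoptions(precision=4,suppress=True)
p=bot.read_camera("wrist");save(p,"w2.png",s=1.2)
for q in("carrier_grip","carrier","dock"):
  for r in bot.landmark_of(p,q):print(q,r)
W=world(p);P=W[(np.hypot(W[...,0]-.522,W[...,1]-.142)<.05)&(W[...,2]>.085)&(W[...,2]<.115)]
print(len(P),cv2.minAreaRect(P[:,:2].astype(np.float32)*1000),P[:,2].max())
P=W[(np.hypot(W[...,0]-.522,W[...,1]-.142)<.125)&(W[...,2]>.05)&(W[...,2]<.06)]
print(len(P),cv2.minAreaRect(P[:,:2].astype(np.float32)*1000),np.median(P[:,2]))
E
```

```text
6.7 [0.5208 0.1403 0.2115] F [ 0.9043 -0.6637  0.3447] w 1.000724277760605 gf 0.0
yaxis deg 98.32619197658059 z [ 0.0004 -0.0006 -1.    ] shift [-0.0014  0.0016  0.1415] q [-0.5137  0.2846  0.162   1.9194 -0.0551  0.9417  1.3904]
carrier_grip {'xyz': [0.5202, 0.138, 0.079], 'confidence': 0.75}
carrier_grip {'xyz': [0.6891, 0.1739, 0.0659], 'confidence': 0.66}
carrier {'xyz': [0.3592, 0.1036, 0.0019], 'confidence': 0.83}
carrier {'xyz': [0.5235, 0.1418, 0.0108], 'confidence': 0.75}
carrier {'xyz': [0.6915, 0.1701, 0.0019], 'confidence': 0.75}
dock {'xyz': [0.5233, 0.1415, -0.0012], 'confidence': 0.82}
2249 ((521.9679565429688, 142.37811279296875), (49.72060012817383, 61.02608108520508), 8.846490859985352) 0.10428019854531267
19566 ((522.6328125, 142.4694366455078), (149.62789916992188, 170.9621124267578), 8.298745155334473) 0.055531269959133794
```

View pics/w2.png

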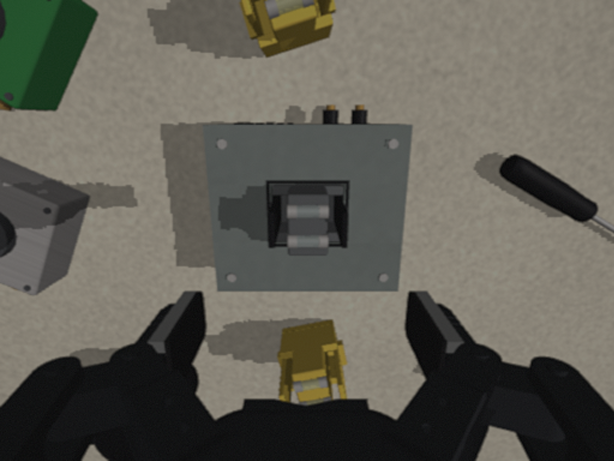

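The wrist view shows the grey carrier in the bay at (308,217), with paddles at columns 270 and 345 and the jaws aligned either side. Both fits agree on (0.5223, 0.1423), so I'll descend.

Emit:
send_rows --deltas "-0.0015 0.0018 0.03 0; -0.0015 0.0018 0.06 0; -0.0015 0.0018 0.085 0; -0.0015 0.0018 0.1 0; -0.0015 0.0018 0.1 0"

```text
t: 7.4
eef_pos: [0.5202, 0.1423, 0.1097]
tool_rot: [-0.002, -0.073, 0.997, -0.001]
contact_force: [0.2, 0.7, 0.4]
gripper_width: 1.001
grasp_force: 0.0
```

```bash
python3 go.py .5223 .1423 .07
```

```text
7.4 [0.5202 0.1423 0.1097] F [0.1773 0.658  0.3782] w 1.000944071912658 gf 0.0
yaxis deg 98.3238996991459 z [-0.0038 -0.0019 -1.    ] shift [-0.0022 -0.0002  0.0397] q [-0.4953  0.425   0.1404  1.9976 -0.0862  0.7288  1.4134]
```

Emit:
send_rows --deltas "-0.001 0 0.012 0; -0.001 0 0.025 0; -0.001 0 0.036 0; -0.001 0 0.04 0; -0.001 0 0.04 0"

```text
t: 7.9
eef_pos: [0.5221, 0.1436, 0.0709]
tool_rot: [-0.001, -0.073, 0.997, -0.0]
contact_force: [-0.3, 0.2, 0.3]
gripper_width: 1.002
grasp_force: 0.0
```

Emit:
send_rows --deltas "0 0 0 0; 0 0 0 0"

```text
t: 8.1
eef_pos: [0.5229, 0.1439, 0.0721]
tool_rot: [0.0, -0.073, 0.997, 0.0]
contact_force: [-0.5, -0.1, -0.1]
gripper_width: 1.003
grasp_force: 0.0
```

```bash
python3 go.py .5223 .1423 .07
```

```text
8.1 [0.5229 0.1439 0.0721] F [-0.4671 -0.0788 -0.1261] w 1.0025177641708352 gf 0.0
yaxis deg 98.39679352178983 z [ 0.0008  0.0003 -1.    ] shift [ 0.0008 -0.0015  0.0021] q [-0.4853  0.4863  0.1282  2.0135 -0.0993  0.6468  1.4248]
```

Emit:
send_rows --deltas "0.0005 -0.0015 0.002 0; 0.0005 -0.0015 0.002 0; 0.0005 -0.0015 0.002 0; 0.0005 -0.0015 0.002 0; 0.0005 -0.0015 0.002 0" --claw 0 --force 45

```text
t: 8.6
eef_pos: [0.5228, 0.1423, 0.0713]
tool_rot: [0.001, -0.073, 0.997, 0.0]
contact_force: [-4.2, -0.9, 16.3]
gripper_width: 0.49
grasp_force: 44.8
```

Emit:
send_rows --deltas "0 0 0 0; 0 0 0 0; 0 0 0 0; 0 0 0 0; 0 0 0 0"

```text
t: 9.1
eef_pos: [0.5228, 0.1423, 0.0713]
tool_rot: [0.001, -0.073, 0.997, 0.0]
contact_force: [-4.2, -0.7, 15.0]
gripper_width: 0.49
grasp_force: 44.8
```

```bash
python3 go.py .5223 .1423 .07
```

```text
9.1 [0.5228 0.1423 0.0713] F [-4.2278 -0.6854 14.9856] w 0.489652656692247 gf 44.79266703128815
yaxis deg 98.37982441569373 z [ 0.0011  0.0006 -1.    ] shift [0.0005 0.0001 0.0013] q [-0.4822  0.4868  0.1279  2.0152 -0.0999  0.6441  1.4279]
```

The catches are pinched: the fingers stalled at the set grip. The 15 N upward push comes from the pads swinging forward. I'll lift gently and watch the force.

Emit:
send_rows --deltas "0 0 -0.001 0; 0 0 -0.003 0; 0 0 -0.005 0; 0 0 -0.007 0; 0 0 -0.01 0"

```text
t: 9.6
eef_pos: [0.5219, 0.1422, 0.0795]
tool_rot: [-0.0, -0.073, 0.997, -0.0]
contact_force: [-0.0, 0.4, -2.1]
gripper_width: 0.485
grasp_force: 45.7
```

```bash
python3 go.py .5223 .1423 .18; python3 - <<'E'
from h import *
p=bot.read_camera("scene");save(p,"s2.png",(230,100,360,220),5)
for r in bot.landmark_of(p,"carrier_foot")+bot.landmark_of(p,"carrier_grip"):print(r)
E
```

```text
9.6 [0.5219 0.1422 0.0795] F [-0.0015  0.4154 -2.1305] w 0.48484004192213315 gf 45.70452690124512
yaxis deg 98.40142110880203 z [-0.0007 -0.0003 -1.    ] shift [-0.0003  0.0001 -0.1005] q [-0.4852  0.4732  0.1308  2.0122 -0.0967  0.6628  1.4251]
{'xyz': [0.3631, 0.1007, -0.0063], 'confidence': 0.77}
{'xyz': [0.5242, 0.1407, 0.0169], 'confidence': 0.6}
{'xyz': [0.6962, 0.3691, 0.0231], 'confidence': 0.23}
{'xyz': [0.5268, 0.1403, 0.0035], 'confidence': 0.22}
{'xyz': [0.5203, 0.1458, 0.0854], 'confidence': 0.7}
{'xyz': [0.6858, 0.1765, 0.0703], 'confidence': 0.61}
{'xyz': [0.3584, 0.1057, 0.0719], 'confidence': 0.59}
```

View pics/s2.png

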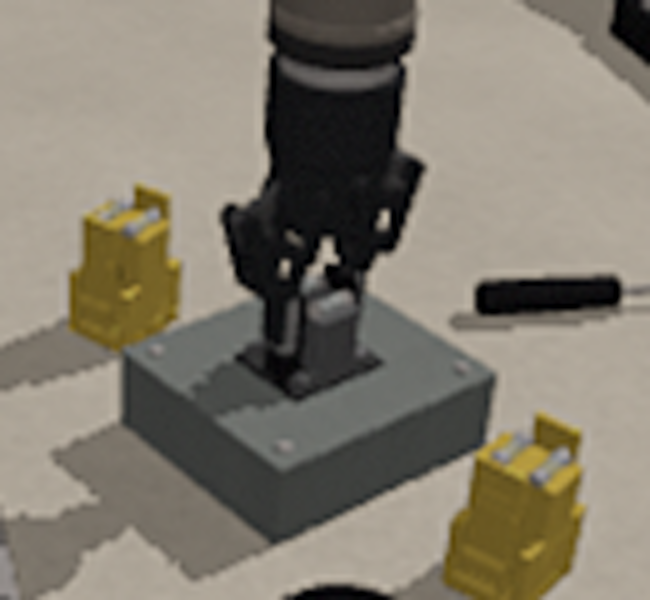

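The crop shows the carrier rising out of the bay at (320,330), and the load is about 2 N, which is its own weight, so the catches are free. I'll lift straight up.

Emit:
send_rows --deltas "0 0 -0.01 0; 0 0 -0.02 0; 0 0 -0.03 0; 0 0 -0.04 0; 0 0 -0.05 0"

```text
t: 10.25
eef_pos: [0.5224, 0.1423, 0.1309]
tool_rot: [0.0, -0.073, 0.997, 0.0]
contact_force: [-0.1, 0.9, -1.1]
gripper_width: 0.487
grasp_force: 46.1
```

Emit:
send_rows --deltas "0 0 -0.015 0; 0 0 -0.03 0; 0 0 -0.045 0; 0 0 -0.06 0; 0 0 -0.07 0"

```text
t: 10.75
eef_pos: [0.5226, 0.1423, 0.2013]
tool_rot: [0.001, -0.073, 0.997, 0.0]
contact_force: [-0.5, -0.3, -2.3]
gripper_width: 0.482
grasp_force: 46.1
```

Emit:
send_rows --deltas "0 0 0 0; 0 0 0 0; 0 0 0 0; 0 0 0 0; 0 0 0 0"

```text
t: 11.25
eef_pos: [0.5219, 0.1421, 0.1991]
tool_rot: [-0.001, -0.073, 0.997, -0.0]
contact_force: [0.1, 0.5, -1.5]
gripper_width: 0.487
grasp_force: 46.1
```

```bash
python3 go.py .5223 .1423 .19; python3 - <<'E'
from h import *
p=bot.read_camera("scene");save(p,"s3.png",(230,60,360,220),3.7)
for r in bot.landmark_of(p,"carrier_foot")+bot.landmark_of(p,"carrier_grip"):print(r)
E
```

```text
11.25 [0.5219 0.1421 0.1991] F [ 0.0547  0.5155 -1.5348] w 0.4874815928471446 gf 46.089956760406494
yaxis deg 98.39787768820945 z [-0.001  -0.0005 -1.    ] shift [-0.0004  0.0001  0.0091] q [-0.5132  0.3027  0.1601  1.9271 -0.0598  0.9174  1.3936]
{'xyz': [0.6886, 0.173, -0.001], 'confidence': 0.89}
{'xyz': [0.5219, 0.1434, 0.1353], 'confidence': 0.7}
{'xyz': [0.3628, 0.1005, -0.0052], 'confidence': 0.7}
{'xyz': [0.6885, 0.1772, 0.0696], 'confidence': 0.89}
{'xyz': [0.359, 0.1031, 0.0716], 'confidence': 0.88}
{'xyz': [0.522, 0.1416, 0.2071], 'confidence': 0.85}
```

View pics/s3.png

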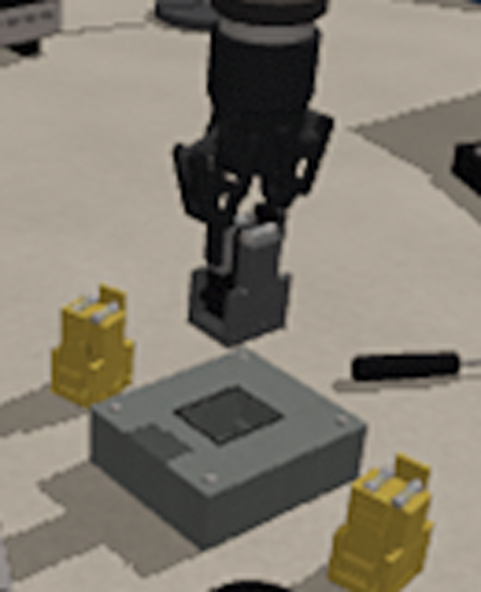

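The carrier hangs upright at (240,290), clear of the empty bay at (230,412). Its foot is at z ≈ 0.135, 8 cm above the dock's top.

```bash
python3 -c "
from station import bot
print(bot.hand_in())"
```

```text
the job is handed in; nothing more can be done
None
```

I pressed the discharge button fully down and it sprang back up; then I pinched the fuse carrier's catches, lifted it straight out and handed the job in at about 11 s of the 48 s limit, still holding it upright with its underside about 8 cm above the dock's top (no verdict returned).

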